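# Index the board carriage by one turn of its hand wheel

## Task

Feed the laptop board one step along its positioner: push the hand wheel clockwise (seen from above) through exactly one full turn by its upright spoke handle, so that the handle stops where it started. Push the handle gently with the closed fingertips or the outside of the fingers; do not grip it. Leave the spray can, jar, screwdriver and heat sink where they are, and finish with the hand clear of everything.

Things in the scene. Friction and masses are not known exactly. Their poses are not given: they have to be found in the camera images.
- positioner: The board positioner, fixed to the bench: a grey base plate (190 x 460 mm, top 22 mm above the bench) with a grey gearbox (110 x 110 mm, top 78 mm above the bench) at one end, carrying the hand wheel on a vertical axis, and two steel rails with the board carriage (highest point 86 mm) on the rest. Origin on the bench directly below the wheel axis; the rails run along its own +y to 360 mm from the axis; its z is up. Its place and yaw differ from run to run.
- wheel_hub (a point): Centre of the hand wheel, on its vertical axis, at the height of the top of the rim (110 mm above the bench). The wheel has a bare metal rim of round bar (14 mm thick, centre line 70 mm from the axis, highest point 110 mm above the bench), three aluminium spokes below that height and a low hub (34 mm across, top at 112 to 116 mm). Nothing else stands above the wheel except the handle.
- handle: The upright black round handle mounted on the rim at the end of one spoke: 22 mm in diameter (18 mm at its foot), 58 mm tall, 70 mm from the wheel axis. Origin at the centre of its foot, 109 mm above the bench; z is up; its top is at 167 mm. It can roll about its own upright pin, as crank handles do, so it rolls along a finger that pushes it.
- wheel (a joint): Angle of the hand wheel in rad, growing clockwise seen from above. At 0 the handle lies on the positioner's own -x side of the axis; it starts anywhere from -1.4 to 1.4. One full turn adds 6.283. Stops at -1.6 and 8.8. It turns stiffly (about 2 N at the handle), without spring, and stays where it is left.
- carriage (a joint): Travel of the board carriage along the positioner's +y in m, driven by the wheel: 25 mm a turn (value = wheel angle x 0.00398).
- spray_can: Bystander: loose white can with a grey top, 52 mm across, 115 mm tall, standing on the bench some 160 mm from the wheel axis. Origin at the centre of its underside.
- flux_jar: Bystander: loose small amber jar, 40 mm across, 45 mm tall, standing on the bench by the positioner. Origin at the centre of its underside.
- driver: Bystander: loose screwdriver, 160 mm long, lying on the bench by the positioner. Origin under its middle, x along it.
- heat_sink: Bystander: loose finned aluminium heat sink, 50 x 40 x 24 mm, lying on the bench near the gearbox. Origin at the centre of its underside.

How it is judged:
On the way, in this order (a step that is already met when the one before it is completed fails the run):
1. the wheel has been pushed well into its clockwise turn by the handle (angle over 2.2 rad, fingers pressing on the handle) (value of joint wheel above 2.2 rad and contact force between the fingers and handle above 0.2 N).
2. the fingers are still pushing the handle round in the last part of the turn (angle over 4.0 rad) (value of joint wheel above 4 rad and contact force between the fingers and handle above 0.2 N).
At the end, for the whole second after the job is handed in: The wheel stands still one full turn clockwise from its start (one turn, not none or two), the handle within 14 mm (about 11 degrees) of where it started; the four loose things are within 15 mm of where they were (value of joint wheel between 4 and 8.5 rad and distance of handle from where it was at the start of the episode below 0.014 m and velocity of joint wheel between -0.05 and 0.05 rad/s and distance of each of spray_can, flux_jar, driver, heat_sink from where it was at the start of the episode below 0.015 m); the robot touches nothing.
It fails at once if the spray can, jar, screwdriver or heat sink is moved by more than 15 mm or lifted (distance of any of spray_can, flux_jar, driver, heat_sink from where it was at the start of the episode above 0.015 m).
It fails at once if the handle is pushed or squeezed with more than 30 N (contact force between the fingers and handle above 30 N).
It fails at once if the handle is gripped between the fingers instead of pushed (contact force between the fingers and handle above 0.3 N and horizontal distance between the grasp point and handle below 0.012 m and z of the grasp point in the frame of handle below 0.07 m).
It also fails if it takes over 61 s, if anything falls off the work surface, if the arm or the gripper's body presses on something with over 40 N, if the wrist force passes 120 N, or if a joint passes its speed limit or range.

## Robot

A 6-joint arm with a two-finger parallel gripper is mounted at the origin on the work surface. World frame = base frame: x ahead of the robot, y to its left, z up, the work surface at z = 0. Lengths are in m, angles in rad, forces in N, time in s.
With the tool pointing down it reaches from about 0.3 to 0.875 m from the base axis. Payload 6.4 kg.
Tool frame: the origin (TCP) lies midway between the tips of the shut fingers; the grasp point (between the pads) lies 19 mm behind it (ctrl.hold_point_z is the distance from the TCP to the grasp point, in m); z points along the fingers, y is the line along which they close (so a half turn about z gives the same grasp; the last joint's range is limited). The gripper opens to 85 mm and grips with 20 to 120 N. Pads are 22 mm wide; open, the fingers measure 114 mm over their backs; the gripper's body (76 mm by 85 mm) begins 54 mm behind the grasp point. The pads swing forward as they close: fully open they stand 13 mm farther back than shut.
Start: joints at [-1.408, 0.181, 1.607, -0, 1.354, -0.206], TCP at [0.207, -0.536, 0.231] pointing down, gripper open.
Joint ranges: [-2.99, 2.99], [-0.89, 2.07], [0.3, 2.58], [-1.14, 4.28], [0, 2.63], [-3.12, 3.12]. Speed limits (rad/s): [2.57, 2.57, 3.01, 3.14, 3.14, 3.14].

## Interface

Orientations are given as a unit quaternion [w, x, y, z].
In Python, from bench import ctrl gives the robot as it stands.
- The arm moves only by the tool carry_out, never from a script. Its argument "plan" is text: rows parted by semicolons, each of 6 numbers parted by spaces: the shift along the tool's x, y, z as a fraction of full scale, then the turn, a rotation vector about the tool's x, y, z as a fraction of full scale. A call has exactly 8 rows; each row shifts and turns the commanded pose from where the row before left it, along the tool's axes as they then stand; what a row does not reach is not made up. Full scale, the value 1, is 40 mm for a shift and 0.1 rad for a turn. A row lasts 1/12 s, in which the tool goes at most 41.7 mm and 7.16 degrees, less where a joint would pass 70% of its speed; a pose out of reach is approached as far as the arm can. A call with a number of a shift or a turn outside -1 to 1 is refused whole. A call with a gripper value outside its range is refused whole. "claw" is the gripper's target within -1 to 1 (shut at 1, half-way at 0, fully open at -1), set as the call begins (left out, the last holds). The fingers move at their own pace and stop on an object; the grip force is fixed at half the most. Time passes only in rows, so rows that do not move let the fingers close, or fill a call up. It gives the time, the measured TCP pose, the force, the opening and the grip force at its end, in the units of the state.
- ctrl.get_obs(): the state, without advancing time (a new reading comes with each control period).
- ctrl.camera(name): name is "scene" or "top" or "wrist"; returns a dict with "pixels" (384x512x3 uint8, red, green, blue), "mtx" (3x3 intrinsics, pixels), "R" (3x3) and "t" (3): a world point X has camera coordinates R X + t. Camera axes: x right, y down, z forward; pixel columns grow to the right and rows downward; lengths in m; the calibration is good to about 2 mm. The wrist camera is an equidistant fisheye: a pixel r from the principal point sees the ray r / f radians off the axis. A picture is of the moment at which its call begins. There is no depth.
- ctrl.hand_in(): hands the job in; it is judged then, once.
The state is a dict: "time_s": time; "q": joint angles; "dq": joint speeds; "joint_efforts": joint torques, N m; "eef_pos": TCP position; "eef_rot": TCP orientation; "wrist_force": force on the tool from outside, world axes, zero at the start; "torque": the same for the moment, N m; "opening": opening from 0.0 (shut) to 1.0 (fully open); "grasp_force": force on a finger pad.
Only numpy, scipy, OpenCV 4.12 (cv2) and the standard library are available. Lean on these libraries where they do the work, as an engineer would, in place of code of your own. Each camera call takes 0.05 s, during which the arm holds its last target. There are 200 camera calls.

## Working session

There is one attempt and no reset: what is moved stays moved. The work goes in short steps, Python scripts to look and compute and a tool call to move; the robot and the scene stay as the last step left them, time stands still between calls to the robot, and variables do not carry over. Pictures are saved under pics/ and viewed, at most 10 in all, crops included, and the job is handed in when it is done.

Besides the shell and the picture viewer there is one more tool, called after "Request:" in YAML: its name, and indented under it one key for each argument. carry_out: Moves the arm, as the interface text tells. Shift numbers are shares of 40 mm and turn numbers shares of 0.1 rad, none past 1 either way. Its arguments: {"type":"object","properties":{"plan":{"type":"string"},"claw":{"type":"number"}},"required":["plan"]}

```bash
mkdir -p pics; python3 - <<'E'
from bench import ctrl
import cv2,numpy as np
for n in("scene","top"):
    c=ctrl.camera(n);cv2.imwrite(f"pics/{n}0.png",cv2.cvtColor(c["pixels"],cv2.COLOR_RGB2BGR))
    print(n,c["mtx"].tolist(),c["R"].round(4).tolist(),c["t"].round(4).tolist())
print({k:np.round(v,3).tolist() for k,v in ctrl.get_obs().items()})
E
```

```text
scene [[433.37150241861286, 0.0, 257.058790071667], [0.0, 433.37150241861286, 187.95973234503114], [0.0, 0.0, 1.0]] [[0.6788, 0.7343, -0.0045], [0.5986, -0.5569, -0.5758], [-0.4254, 0.3882, -0.8176]] [-0.41, -0.261, 1.3291]
top [[402.73481934732905, 0.0, 253.7393035171247], [0.0, 402.73481934732905, 198.32927205801897], [0.0, 0.0, 1.0]] [[0.014, -0.9998, 0.0112], [-0.9984, -0.0146, -0.0545], [0.0546, -0.0105, -0.9985]] [0.0265, 0.5659, 0.918]
{'time_s': 0.1, 'q': [-1.408, 0.181, 1.608, 0.0, 1.354, -0.206], 'dq': [0.0, -0.001, -0.002, 0.001, 0.0, 0.0], 'joint_efforts': [0.001, -44.587, -35.224, -0.0, 0.004, 0.0], 'eef_pos': [0.207, -0.536, 0.23], 'eef_rot': [-0.001, 0.983, 0.183, 0.0], 'wrist_force': [-0.02, 0.056, -0.345], 'torque': [0.086, 0.007, -0.007], 'grasp_force': 0.0, 'opening': 1.006}
```

View pics/scene0.png

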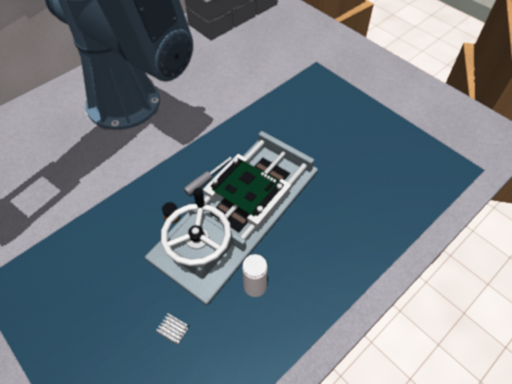

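View pics/top0.png

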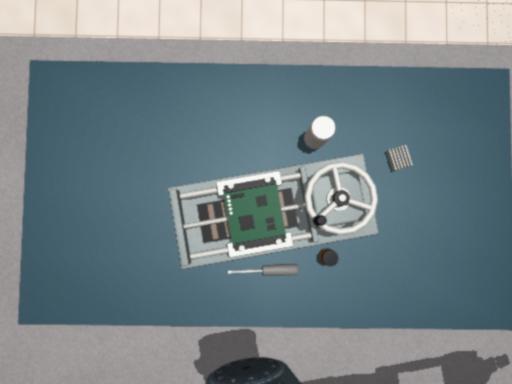

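The top view shows the wheel at about (340,198), the handle near (320,220), the can at (321,130), the jar at (329,257), the heat sink at (400,157) and the driver at (265,270). I'll measure these next.

```bash
cat > h.py <<'E'
from bench import ctrl
import cv2,numpy as np
def ray(c,u,v,z):
    d=c["R"].T@np.linalg.inv(c["mtx"])@[u,v,1]; o=-c["R"].T@c["t"]
    return (o+d*(z-o[2])/d[2])[:2]
def proj(c,X):
    p=c["mtx"]@(c["R"]@np.array(X,float)+c["t"]); return p[:2]/p[2]
E
python3 - <<'E'
from h import *
c=ctrl.camera("top");im=c["pixels"]
hsv=cv2.cvtColor(im,cv2.COLOR_RGB2HSV)
# rim: bright low-sat pixels near the wheel
m=((hsv[...,2]>170)&(hsv[...,1]<60)).astype(np.uint8);m[:, :303]=0;m[:,380:]=0;m[:158]=0;m[240:]=0
cs,_=cv2.findContours(m,0,2);k=max(cs,key=cv2.contourArea)
e=cv2.fitEllipse(cv2.convexHull(k));print("rim",e,"world",ray(c,*e[0],.105))
hub=ray(c,*e[0],.105)
dk=(im.max(2)<45).astype(np.uint8)
n,_,s,ce=cv2.connectedComponentsWithStats(dk)
for i in range(1,n):
    if 15<s[i,4]<600 and 290<ce[i][0]<400 and 150<ce[i][1]<275: print("dark",s[i],ce[i].round(1),ray(c,*ce[i],.167),ray(c,*ce[i],.11))
for nm,u,v,z in(("can",322,127,.115),("jar",329,257,.045),("sink",400,157,.02),("plateA",169,187,.022),("plateB",183,267,.022),("plateC",378,234,.022),("plateD",363,155,.022),("drv0",228,271,.01),("drv1",298,269,.01)): print(nm,ray(c,u,v,z).round(3))
cv2.imwrite("pics/crop.png",cv2.resize(cv2.cvtColor(im[100:290,220:430],cv2.COLOR_RGB2BGR),None,fx=3.1,fy=3.1,interpolation=2))
s=ctrl.camera("scene")
print("hub in scene",proj(s,[*hub,.11]))
im=s["pixels"];cv2.imwrite("pics/crop2.png",cv2.resize(cv2.cvtColor(im[150:310,140:290],cv2.COLOR_RGB2BGR),None,fx=3.7,fy=3.7,interpolation=2))
E
```

```text
rim ((339.6790466308594, 198.93238830566406), (77.04344177246094, 96.47199249267578), 162.55262756347656) world [ 0.56191745 -0.1448608 ]
dark [314 216   6  10  37] [316.2 220.4] [ 0.51619336 -0.08534915] [ 0.51631848 -0.09482726]
can [ 0.712 -0.105]
jar [ 0.435 -0.135]
sink [ 0.667 -0.305]
plateA [0.588 0.23 ]
plateB [0.406 0.193]
plateC [ 0.487 -0.252]
plateD [ 0.67  -0.218]
drv0 [0.397 0.092]
drv1 [ 0.404 -0.07 ]
hub in scene [194.89605018 230.496516  ]
```

View pics/crop.png

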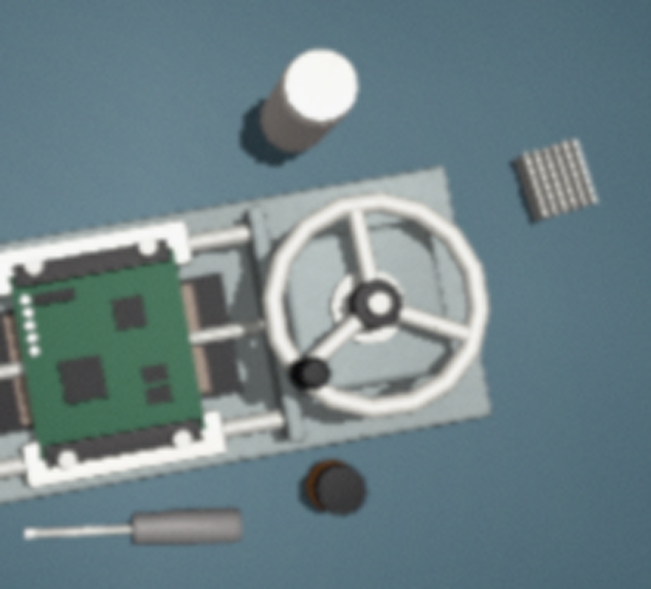

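View pics/crop2.png

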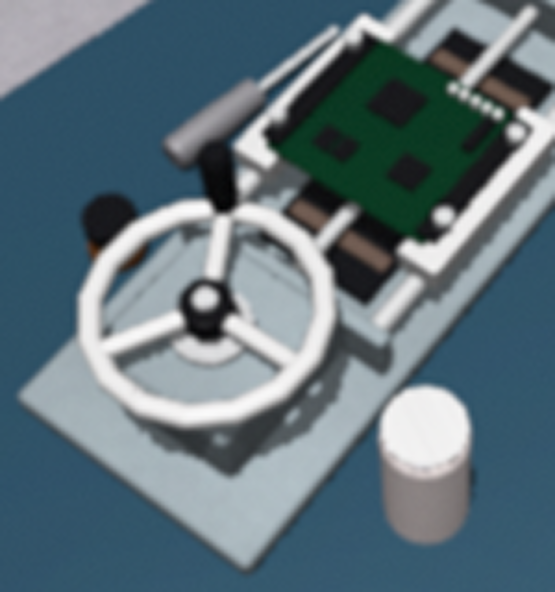

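The crop shows the wheel centre at about (342,198) and the handle top at about (321,219), at the lower left of the wheel. Clockwise takes it left, then up, right and down. The handle is held on its circle, so a closed hand at fixed orientation can follow an r=70 mm circle behind it and push it.

```bash
python3 - <<'E'
from h import *
c=ctrl.camera("top");s=ctrl.camera("scene")
H=ray(c,341.9,198.2,.104);P=ray(c,321,219.4,.167)
d=P-H;a=np.arctan2(d[1],d[0]);print("H",H,"P",P,"r",np.hypot(*d),"ang",np.degrees(a))
print("scene H",ray(s,195.9,234,.106),"scene handle top",ray(s,140+214/3.7,150+150/3.7,.162))
E
```

```text
H [ 0.56358381 -0.14976141] P [ 0.518166   -0.09473186] r 0.07135144690806994 ang 129.53404373146378
scene H [ 0.56818018 -0.14760848] scene handle top [ 0.51537411 -0.09235342]
```

Request:
carry_out:
  plan: "0.9 -0.3 0 0 0 0.9;0.9 -0.3 0 0 0 0.9;0.9 -0.3 0 0 0 0.9;0.9 -0.3 0 0 0 0.9;0 -0.9 0 0 0 0;0 -0.9 0 0 0 0;0 -0.9 0 0 0 0;0 -0.9 0 0 0 0"
  claw: 1

```text
time_s: 0.97
eef_pos: [0.3342, -0.3109, 0.2308]
eef_rot: [-0.0, 1.0, 0.005, -0.0]
wrist_force: [0.6, 0.8, 0.5]
opening: 0.002
grasp_force: 0.0
```

Request:
carry_out:
  plan: "0.8 -0.9 0 0 0 0.1;0.8 -0.9 0 0 0 0;0.8 -0.9 0 0 0 0;0.8 -0.8 0 0 0 0;0.8 -0.8 0 0 0 0;0.05 -0.1 0 0 0 0;0 0 0 0 0 0;0 0 0 0 0 0"

```text
time_s: 1.63
eef_pos: [0.478, -0.156, 0.231]
eef_rot: [0.0, 1.0, 0.0, -0.0]
wrist_force: [-1.0, -0.9, -0.2]
opening: -0.002
grasp_force: 0.0
```

```bash
python3 - <<'E'
from h import *
o=ctrl.get_obs();print(o["eef_pos"],o["eef_rot"],o["q"],o["wrist_force"])
c=ctrl.camera("wrist");print(c["mtx"],c["R"].round(4),c["t"].round(4))
cv2.imwrite("pics/w1.png",cv2.cvtColor(c["pixels"],cv2.COLOR_RGB2BGR))
E
```

```text
[ 0.47797343 -0.1560246   0.23104721] [ 7.57387955e-05  9.99999898e-01  1.70738277e-04 -4.12074742e-04] [-5.51646977e-01  1.82926661e-02  1.78465782e+00 -5.76424323e-04
  1.33926462e+00  1.01894032e+00] [-0.98014277 -0.90445714 -0.24062367]
[[297.31863964   0.         261.1924401 ]
 [  0.         297.31863964 185.72900667]
 [  0.           0.           1.        ]] [[ 6.000e-04 -1.000e+00  6.000e-04]
 [-9.476e-01 -4.000e-04  3.196e-01]
 [-3.196e-01 -7.000e-04 -9.476e-01]] [-0.1557  0.4104  0.5328]
```

View pics/w1.png

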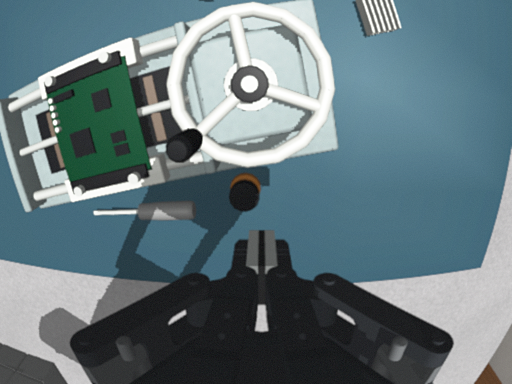

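The wrist view shows the wheel centred at about (250,84), the handle top at (181,150), and the fingertips at (262,235), below the jar.

```bash
python3 - <<'E'
from h import *
c=ctrl.camera("wrist");f=c["mtx"][0,0];K=c["mtx"]
def fr(u,v,z):
    p=np.array([u-K[0,2],v-K[1,2]]);r=np.hypot(*p);a=r/f
    d=c["R"].T@np.r_[p/r*np.sin(a),np.cos(a)];o=-c["R"].T@c["t"]
    return (o+d*(z-o[2])/d[2])[:2]
pts=np.array([fr(*q,.103) for q in((167,85),(334,85),(250,2),(250,167),(193,27),(308,143))],np.float32)
print(pts.round(4).tolist());print("circle",cv2.fitEllipse(pts))
print("H",fr(250,84,.113),"top",fr(181,150,.165),"foot",fr(190,143,.12))
E
```

```text
[[0.5658000111579895, -0.06920000165700912], [0.564300000667572, -0.2224999964237213], [0.6406000256538391, -0.1462000012397766], [0.4862000048160553, -0.14550000429153442], [0.6187999844551086, -0.09459999948740005], [0.5095000267028809, -0.1995999962091446]]
circle ((0.5632569193840027, -0.14589717984199524), (0.1515965312719345, 0.15623535215854645), 51.257102966308594)
H [ 0.56335152 -0.14647413] top [ 0.51616602 -0.09725056] foot [ 0.51310147 -0.0933128 ]
```

Request:
carry_out:
  plan: "0.22 -0.26 0 0 0 0;0.22 -0.26 0 0 0 0;0 0 0.5 0 0 0;0 0 0.5 0 0 0;0 0 0.5 0 0 0;0 0 0.5 0 0 0;0 0 0.5 0 0 0;0 0 0 0 0 0"

```text
time_s: 2.4
eef_pos: [0.4924, -0.1357, 0.1275]
eef_rot: [-0.002, 1.0, -0.002, -0.003]
wrist_force: [-0.5, -0.1, -0.3]
opening: 0.002
grasp_force: 0.0
```

Request:
carry_out:
  plan: "0.02 -0.05 0 0 0 0;0.02 -0.05 0 0 0 0;0.02 -0.05 0 0 0 0;0.02 -0.05 0 0 0 0;0.02 -0.05 0 0 0 0;0.02 -0.05 0 0 0 0;0 0 0 0 0 0;0 0 0 0 0 0"

```text
time_s: 3.07
eef_pos: [0.5008, -0.1233, 0.1315]
eef_rot: [0.0, 1.0, -0.0, 0.0]
wrist_force: [-0.1, -0.1, -1.1]
opening: 0.0
grasp_force: 0.0
```

Request:
carry_out:
  plan: "0 -0.04 0 0 0 0;0 -0.04 0 0 0 0;0 -0.04 0 0 0 0;0 -0.04 0 0 0 0;0 0 0 0 0 0;0 0 0 0 0 0;0 0 0 0 0 0;0 0 0 0 0 0"

```text
time_s: 3.73
eef_pos: [0.5006, -0.1171, 0.1313]
eef_rot: [0.0, 1.0, -0.001, 0.0]
wrist_force: [0.6, -0.3, 0.6]
opening: 0.002
grasp_force: 0.0
```

Request:
carry_out:
  plan: "0.02 -0.04 0 0 0 0;0.02 -0.04 0 0 0 0;0.02 -0.04 0 0 0 0;0.02 -0.04 0 0 0 0;0 0 0 0 0 0;0 0 0 0 0 0;0 0 0 0 0 0;0 0 0 0 0 0"

```text
time_s: 4.4
eef_pos: [0.5039, -0.1105, 0.1313]
eef_rot: [-0.0, 1.0, -0.001, 0.0]
wrist_force: [-0.7, 0.4, 1.2]
opening: -0.001
grasp_force: 0.3
```

```bash
cat > w.py <<'E'
import numpy as np,sys
from bench import ctrl
H=np.array([.564,-.147]);p=ctrl.get_obs()["eef_pos"][:2]
a=np.degrees(np.arctan2(*(p-H)[::-1]));print("now",a,np.hypot(*(p-H)))
st=float(sys.argv[1]);n=int(sys.argv[2])
for k in range(n):
    b=np.radians(a-st*8*np.arange(k,k+1.01,.125))
    P=H+.07*np.c_[np.cos(b),np.sin(b)]
    if k==0:P[0]=p
    d=np.diff(P,axis=0)/.04
    print(f"{np.degrees(b[-1]):.0f}",";".join(f"{x:.2f} {-y:.2f} 0 0 0 0" for x,y in d))
E
python3 w.py 4 5
```

```text
now 148.75848791985248 0.07032368272675724
117 0.07 -0.10 0 0 0 0;0.07 -0.10 0 0 0 0;0.08 -0.09 0 0 0 0;0.09 -0.09 0 0 0 0;0.09 -0.08 0 0 0 0;0.10 -0.07 0 0 0 0;0.10 -0.07 0 0 0 0;0.11 -0.06 0 0 0 0
85 0.11 -0.05 0 0 0 0;0.11 -0.04 0 0 0 0;0.12 -0.04 0 0 0 0;0.12 -0.03 0 0 0 0;0.12 -0.02 0 0 0 0;0.12 -0.01 0 0 0 0;0.12 -0.00 0 0 0 0;0.12 0.01 0 0 0 0
53 0.12 0.02 0 0 0 0;0.12 0.02 0 0 0 0;0.12 0.03 0 0 0 0;0.12 0.04 0 0 0 0;0.11 0.05 0 0 0 0;0.11 0.06 0 0 0 0;0.10 0.06 0 0 0 0;0.10 0.07 0 0 0 0
21 0.09 0.08 0 0 0 0;0.09 0.08 0 0 0 0;0.08 0.09 0 0 0 0;0.08 0.10 0 0 0 0;0.07 0.10 0 0 0 0;0.06 0.10 0 0 0 0;0.05 0.11 0 0 0 0;0.05 0.11 0 0 0 0
-11 0.04 0.12 0 0 0 0;0.03 0.12 0 0 0 0;0.02 0.12 0 0 0 0;0.01 0.12 0 0 0 0;0.01 0.12 0 0 0 0;-0.00 0.12 0 0 0 0;-0.01 0.12 0 0 0 0;-0.02 0.12 0 0 0 0
```

Request:
carry_out:
  plan: "0.07 -0.10 0 0 0 0;0.07 -0.10 0 0 0 0;0.08 -0.09 0 0 0 0;0.09 -0.09 0 0 0 0;0.09 -0.08 0 0 0 0;0.10 -0.07 0 0 0 0;0.10 -0.07 0 0 0 0;0.11 -0.06 0 0 0 0"

```text
time_s: 5.07
eef_pos: [0.5326, -0.0838, 0.1312]
eef_rot: [-0.0, 1.0, -0.0, -0.0]
wrist_force: [-1.6, -0.4, 0.8]
opening: 0.002
grasp_force: 1.1
```

```bash
python3 - <<'E'
from h import *
c=ctrl.camera("wrist");cv2.imwrite("pics/w2.png",cv2.cvtColor(c["pixels"],cv2.COLOR_RGB2BGR))
E
python3 w.py 4 1
```

```text
now 115.65659490605799 0.07042613139469227
84 0.12 -0.04 0 0 0 0;0.12 -0.04 0 0 0 0;0.12 -0.03 0 0 0 0;0.12 -0.02 0 0 0 0;0.12 -0.02 0 0 0 0;0.12 -0.01 0 0 0 0;0.12 0.00 0 0 0 0;0.12 0.01 0 0 0 0
```

View pics/w2.png

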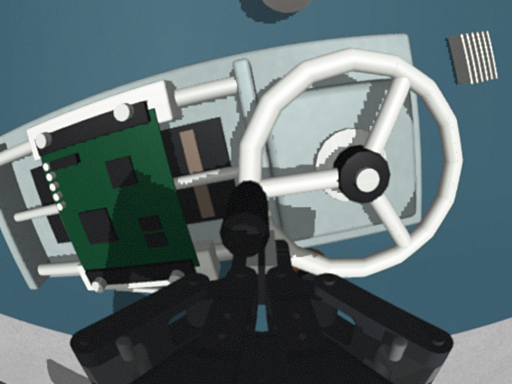

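The wheel is turning: the handle at about (245,225) sits directly ahead of the fingertips. Tracking is accurate, so I'll continue round.

Request:
carry_out:
  plan: "0.12 -0.04 0 0 0 0;0.12 -0.04 0 0 0 0;0.12 -0.03 0 0 0 0;0.12 -0.02 0 0 0 0;0.12 -0.02 0 0 0 0;0.12 -0.01 0 0 0 0;0.12 0 0 0 0 0;0.12 0.01 0 0 0 0"

```text
time_s: 5.78
eef_pos: [0.5711, -0.0783, 0.1312]
eef_rot: [-0.0, 1.0, -0.001, -0.0]
wrist_force: [-3.9, -0.6, 1.2]
opening: 0.001
grasp_force: 1.3
```

```bash
python3 w.py 4 2
```

```text
now 84.1004486133142 0.06901694594665363
52 0.12 -0.01 0 0 0 0;0.12 0.03 0 0 0 0;0.12 0.03 0 0 0 0;0.11 0.04 0 0 0 0;0.11 0.05 0 0 0 0;0.11 0.06 0 0 0 0;0.10 0.06 0 0 0 0;0.10 0.07 0 0 0 0
20 0.09 0.08 0 0 0 0;0.09 0.08 0 0 0 0;0.08 0.09 0 0 0 0;0.08 0.10 0 0 0 0;0.07 0.10 0 0 0 0;0.06 0.11 0 0 0 0;0.05 0.11 0 0 0 0;0.05 0.11 0 0 0 0
```

Request:
carry_out:
  plan: "0.12 0 0 0 0 0;0.12 0.02 0 0 0 0;0.12 0.03 0 0 0 0;0.11 0.04 0 0 0 0;0.11 0.05 0 0 0 0;0.11 0.06 0 0 0 0;0.10 0.06 0 0 0 0;0.10 0.07 0 0 0 0"

```text
time_s: 6.45
eef_pos: [0.6065, -0.0917, 0.1311]
eef_rot: [-0.0, 1.0, -0.001, -0.0]
wrist_force: [-3.6, 1.2, 1.7]
opening: 0.001
grasp_force: 1.8
```

```bash
python3 w.py 4 3
```

```text
now 52.4649965409585 0.0697005764906762
20 0.10 0.07 0 0 0 0;0.09 0.08 0 0 0 0;0.08 0.09 0 0 0 0;0.08 0.10 0 0 0 0;0.07 0.10 0 0 0 0;0.06 0.11 0 0 0 0;0.05 0.11 0 0 0 0;0.05 0.11 0 0 0 0
-12 0.04 0.12 0 0 0 0;0.03 0.12 0 0 0 0;0.02 0.12 0 0 0 0;0.01 0.12 0 0 0 0;0.01 0.12 0 0 0 0;-0.00 0.12 0 0 0 0;-0.01 0.12 0 0 0 0;-0.02 0.12 0 0 0 0
-44 -0.03 0.12 0 0 0 0;-0.04 0.12 0 0 0 0;-0.04 0.11 0 0 0 0;-0.05 0.11 0 0 0 0;-0.06 0.11 0 0 0 0;-0.07 0.10 0 0 0 0;-0.07 0.10 0 0 0 0;-0.08 0.09 0 0 0 0
```

Request:
carry_out:
  plan: "0.10 0.07 0 0 0 0;0.09 0.08 0 0 0 0;0.08 0.09 0 0 0 0;0.08 0.10 0 0 0 0;0.07 0.10 0 0 0 0;0.06 0.11 0 0 0 0;0.05 0.11 0 0 0 0;0.05 0.11 0 0 0 0"

```text
time_s: 7.12
eef_pos: [0.6298, -0.1228, 0.1313]
eef_rot: [-0.0, 1.0, -0.001, 0.0]
wrist_force: [0.8, 2.4, -1.0]
opening: 0.002
grasp_force: 1.1
```

Request:
carry_out:
  plan: "0.04 0.12 0 0 0 0;0.03 0.12 0 0 0 0;0.02 0.12 0 0 0 0;0.01 0.12 0 0 0 0;0.01 0.12 0 0 0 0;0 0.12 0 0 0 0;-0.01 0.12 0 0 0 0;-0.02 0.12 0 0 0 0"

```text
time_s: 7.78
eef_pos: [0.6326, -0.1613, 0.1314]
eef_rot: [0.0, 1.0, -0.001, 0.0]
wrist_force: [-1.0, 2.3, -0.8]
opening: 0.003
grasp_force: 1.3
```

```bash
python3 w.py 4 3;python3 - <<'E'
from h import *
c=ctrl.camera("top");cv2.imwrite("pics/t2.png",cv2.cvtColor(c["pixels"],cv2.COLOR_RGB2BGR))
E
```

```text
now -11.774812534465468 0.0701248371042236
-44 -0.03 0.12 0 0 0 0;-0.04 0.12 0 0 0 0;-0.05 0.11 0 0 0 0;-0.05 0.11 0 0 0 0;-0.06 0.11 0 0 0 0;-0.07 0.10 0 0 0 0;-0.07 0.10 0 0 0 0;-0.08 0.09 0 0 0 0
-76 -0.09 0.09 0 0 0 0;-0.09 0.08 0 0 0 0;-0.10 0.07 0 0 0 0;-0.10 0.07 0 0 0 0;-0.11 0.06 0 0 0 0;-0.11 0.05 0 0 0 0;-0.11 0.04 0 0 0 0;-0.12 0.03 0 0 0 0
-108 -0.12 0.03 0 0 0 0;-0.12 0.02 0 0 0 0;-0.12 0.01 0 0 0 0;-0.12 0.00 0 0 0 0;-0.12 -0.01 0 0 0 0;-0.12 -0.02 0 0 0 0;-0.12 -0.02 0 0 0 0;-0.12 -0.03 0 0 0 0
```

View pics/t2.png

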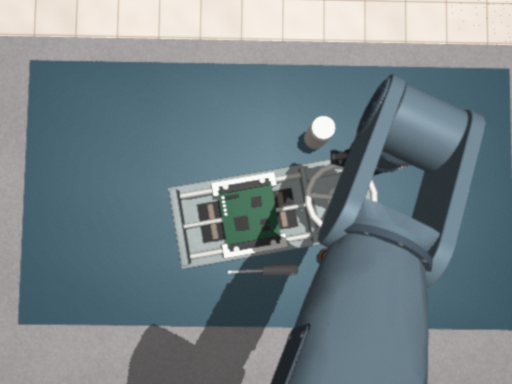

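The carriage has advanced, the can at (322,128) and the driver are unmoved, and the arm hides the handle. Continuing.

Request:
carry_out:
  plan: "-0.03 0.12 0 0 0 0;-0.04 0.12 0 0 0 0;-0.05 0.11 0 0 0 0;-0.05 0.11 0 0 0 0;-0.06 0.11 0 0 0 0;-0.07 0.10 0 0 0 0;-0.07 0.10 0 0 0 0;-0.08 0.09 0 0 0 0"

```text
time_s: 8.5
eef_pos: [0.6143, -0.1956, 0.1314]
eef_rot: [-0.0, 1.0, -0.001, 0.0]
wrist_force: [1.6, 1.7, 1.1]
opening: 0.001
grasp_force: 1.2
```

Request:
carry_out:
  plan: "-0.09 0.09 0 0 0 0;-0.09 0.08 0 0 0 0;-0.10 0.07 0 0 0 0;-0.10 0.07 0 0 0 0;-0.11 0.06 0 0 0 0;-0.11 0.05 0 0 0 0;-0.11 0.04 0 0 0 0;-0.12 0.03 0 0 0 0"

```text
time_s: 9.17
eef_pos: [0.581, -0.2151, 0.1314]
eef_rot: [0.0, 1.0, -0.001, 0.0]
wrist_force: [3.0, 0.9, 0.4]
opening: -0.001
grasp_force: 1.2
```

```bash
python3 w.py 4 3
```

```text
now -76.00154118854346 0.07019590288598057
-108 -0.12 0.02 0 0 0 0;-0.12 0.02 0 0 0 0;-0.12 0.01 0 0 0 0;-0.12 -0.00 0 0 0 0;-0.12 -0.01 0 0 0 0;-0.12 -0.02 0 0 0 0;-0.12 -0.03 0 0 0 0;-0.12 -0.03 0 0 0 0
-140 -0.11 -0.04 0 0 0 0;-0.11 -0.05 0 0 0 0;-0.11 -0.06 0 0 0 0;-0.10 -0.06 0 0 0 0;-0.10 -0.07 0 0 0 0;-0.09 -0.08 0 0 0 0;-0.09 -0.08 0 0 0 0;-0.08 -0.09 0 0 0 0
-172 -0.08 -0.10 0 0 0 0;-0.07 -0.10 0 0 0 0;-0.06 -0.11 0 0 0 0;-0.05 -0.11 0 0 0 0;-0.05 -0.11 0 0 0 0;-0.04 -0.12 0 0 0 0;-0.03 -0.12 0 0 0 0;-0.02 -0.12 0 0 0 0
```

Request:
carry_out:
  plan: "-0.12 0.02 0 0 0 0;-0.12 0.02 0 0 0 0;-0.12 0.01 0 0 0 0;-0.12 0 0 0 0 0;-0.12 -0.01 0 0 0 0;-0.12 -0.02 0 0 0 0;-0.12 -0.03 0 0 0 0;-0.12 -0.03 0 0 0 0"

```text
time_s: 9.83
eef_pos: [0.5424, -0.2132, 0.1314]
eef_rot: [0.0, 1.0, -0.001, 0.0]
wrist_force: [1.6, 0.4, 0.7]
opening: -0.0
grasp_force: 1.2
```

Request:
carry_out:
  plan: "-0.11 -0.04 0 0 0 0;-0.11 -0.05 0 0 0 0;-0.11 -0.06 0 0 0 0;-0.10 -0.06 0 0 0 0;-0.10 -0.07 0 0 0 0;-0.09 -0.08 0 0 0 0;-0.09 -0.08 0 0 0 0;-0.08 -0.09 0 0 0 0"

```text
time_s: 10.5
eef_pos: [0.5108, -0.1917, 0.1313]
eef_rot: [0.0, 1.0, -0.001, -0.0]
wrist_force: [2.5, -1.1, 1.6]
opening: -0.001
grasp_force: 1.2
```

```bash
python3 w.py 4 2
```

```text
now -139.9620019440751 0.06945255209093305
-172 -0.09 -0.09 0 0 0 0;-0.07 -0.10 0 0 0 0;-0.06 -0.11 0 0 0 0;-0.05 -0.11 0 0 0 0;-0.05 -0.11 0 0 0 0;-0.04 -0.12 0 0 0 0;-0.03 -0.12 0 0 0 0;-0.02 -0.12 0 0 0 0
-204 -0.01 -0.12 0 0 0 0;-0.00 -0.12 0 0 0 0;0.00 -0.12 0 0 0 0;0.01 -0.12 0 0 0 0;0.02 -0.12 0 0 0 0;0.03 -0.12 0 0 0 0;0.04 -0.12 0 0 0 0;0.05 -0.11 0 0 0 0
```

Request:
carry_out:
  plan: "-0.09 -0.09 0 0 0 0;-0.07 -0.10 0 0 0 0;-0.06 -0.11 0 0 0 0;-0.05 -0.11 0 0 0 0;-0.05 -0.11 0 0 0 0;-0.04 -0.12 0 0 0 0;-0.03 -0.12 0 0 0 0;-0.02 -0.12 0 0 0 0"

```text
time_s: 11.17
eef_pos: [0.4948, -0.1562, 0.1312]
eef_rot: [-0.0, 1.0, -0.001, -0.0]
wrist_force: [0.2, -2.8, -0.6]
opening: -0.004
grasp_force: 1.2
```

Request:
carry_out:
  plan: "-0.01 -0.12 0 0 0 0;0 -0.12 0 0 0 0;0 -0.12 0 0 0 0;0.01 -0.12 0 0 0 0;0.02 -0.12 0 0 0 0;0.03 -0.12 0 0 0 0;0.04 -0.08 0 0 0 0;0 0 0 0 0 0"

```text
time_s: 11.83
eef_pos: [0.4988, -0.1236, 0.1312]
eef_rot: [-0.0, 1.0, -0.0, -0.0]
wrist_force: [0.2, -0.1, 0.2]
opening: -0.0
grasp_force: 0.0
```

```bash
python3 w.py 1 1;python3 - <<'E'
from h import *
c=ctrl.camera("scene");cv2.imwrite("pics/s3.png",cv2.resize(cv2.cvtColor(c["pixels"][150:310,140:290],cv2.COLOR_RGB2BGR),None,fx=3.7,fy=3.7,interpolation=2))
E
```

```text
now 160.27884692618238 0.06929758761744907
152 -0.01 -0.03 0 0 0 0;0.01 -0.03 0 0 0 0;0.01 -0.03 0 0 0 0;0.01 -0.03 0 0 0 0;0.01 -0.03 0 0 0 0;0.01 -0.03 0 0 0 0;0.01 -0.03 0 0 0 0;0.01 -0.03 0 0 0 0
```

View pics/s3.png

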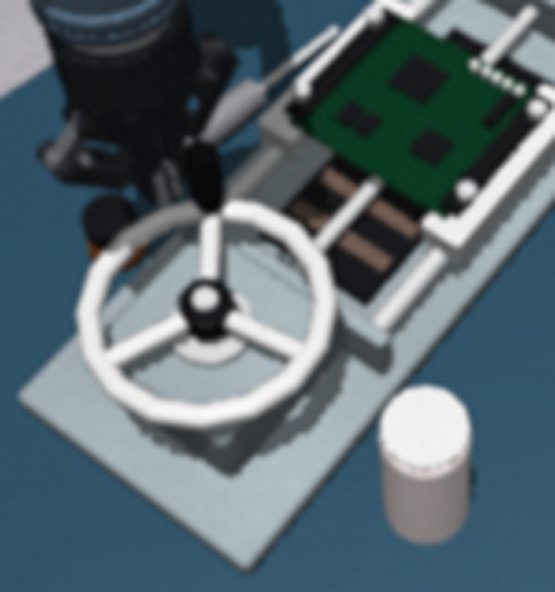

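The scene crop shows the handle foot at about (208,207), against (222,205) at the start. That is about 8 mm short, so I'll nudge it on slowly.

Request:
carry_out:
  plan: "0.01 -0.03 0 0 0 0;0.01 -0.03 0 0 0 0;0.02 -0.03 0 0 0 0;0.02 -0.03 0 0 0 0;0.02 -0.03 0 0 0 0;0.01 -0.03 0 0 0 0;0 0 0 0 0 0;0 0 0 0 0 0"

```text
time_s: 12.55
eef_pos: [0.5023, -0.1173, 0.1312]
eef_rot: [-0.0, 1.0, -0.001, -0.0]
wrist_force: [-1.2, -1.7, -1.6]
opening: 0.004
grasp_force: 0.5
```

Request:
carry_out:
  plan: "-0.1 0.2 0 0 0 0;-0.2 0.4 0 0 0 0;-0.2 0.4 0 0 0 0;0 0 -0.6 0 0 0;0 0 -0.8 0 0 0;0 0 -0.8 0 0 0;0 0 -0.5 0 0 0;0 0 0 0 0 0"

```text
time_s: 13.22
eef_pos: [0.4846, -0.1593, 0.2449]
eef_rot: [0.002, 1.0, -0.001, 0.004]
wrist_force: [1.4, -1.0, -0.3]
opening: 0.002
grasp_force: 0.0
```

Request:
carry_out:
  plan: "-0.6 0.8 0 0 0 0;-0.6 0.8 0 0 0 0;-0.6 0.8 0 0 0 0;-0.6 0.8 0 0 0 0;-0.6 0.8 0 0 0 0;-0.6 0.8 0 0 0 0;-0.6 0.8 0 0 0 0;0 0 0 0 0 0"

```text
time_s: 13.88
eef_pos: [0.3096, -0.3862, 0.2388]
eef_rot: [0.001, 1.0, -0.004, -0.001]
wrist_force: [-0.8, 0.3, -0.0]
opening: 0.0
grasp_force: 0.0
```

```bash
python3 - <<'E'
from h import *
c=ctrl.camera("top");im=cv2.cvtColor(c["pixels"],cv2.COLOR_RGB2BGR);old=cv2.imread("pics/top0.png")
f=lambda i:cv2.resize(i[175:275,285:400],None,fx=3.4,fy=3.4,interpolation=2)
cv2.imwrite("pics/cmp.png",np.hstack([f(old),f(im)]))
g=lambda i:cv2.cvtColor(i,cv2.COLOR_BGR2GRAY)
t=g(old)[207:232,308:333]; r=cv2.matchTemplate(g(im)[197:242,298:343],t,cv2.TM_CCOEFF_NORMED)
print("best shift px",np.array(cv2.minMaxLoc(r)[3])-10,r.max())
d=cv2.absdiff(g(old),g(im))
for n,(u,v) in dict(can=(320,133),jar=(329,257),sink=(400,157),drv=(265,270)).items():print(n,d[v-12:v+13,u-14:u+15].mean())
E
```

```text
best shift px [0 1] 0.9725047
can 0.7406896551724138
jar 1.0234482758620689
sink 0.9848275862068966
drv 1.0220689655172415
```

View pics/cmp.png

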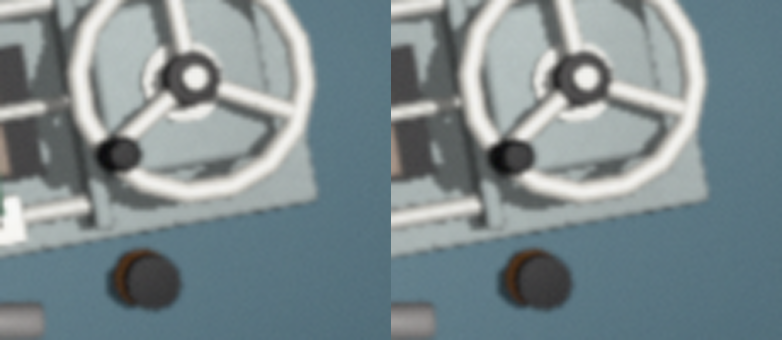

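The before and after crops show the handle at about (122,154) and (515,156), which is about 2 mm apart, and the bystanders are unchanged.

```bash
python3 -c "
from bench import ctrl
print(ctrl.hand_in())"
```

```text
the job is handed in; nothing more can be done
None
```

I turned the hand wheel one full turn clockwise; the handle stopped about 2 mm from its start, the loose things did not move, the hand is clear, and the job is handed in (no verdict was shown).

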